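Start and screw home the locking screw at the bottom of a reaction block's well

TASK

Take the long screw with the flat bar head out of the white rack, lower it upright down the wide well in the middle of the aluminium reaction block, and turn it gently until you feel it drop into the start of its thread. Then screw it clockwise, without forcing, until its collar sits flush on the block, and let go. Leave the short round-headed screw in the rack and do not disturb the bottle, beaker and timer standing around.

Things in the scene. Friction and masses are not known exactly. Their poses are not given: they have to be found in the camera images.
- long_screw: The steel screw to fit (0.12 kg), upright in the rack at the start. Origin: centre of its collar's underside, z up along the screw, x along bar head and lugs. Round collar 36 mm in diameter, 5 mm thick; below it a 27 mm guide 7 mm long, then a 12 mm shank with lugs and a conical nose ending at z = -80 mm. A half turn about z makes no difference.
- bar_head (a point): Middle of the long screw's upright flat bar head, 20 mm above the collar's underside; axes as the screw's. The bar is 36 mm long (x), 12 mm thick (y), 30 mm high, standing on the collar: pinch it across its 12 mm.
- lugs (a point): On the long screw's axis 75 mm below the collar's underside, level with the undersides of its two thread lugs. They stand out to both sides along x, parallel to the bar: 26 mm over both, 6 mm wide, 4 mm high.
- short_screw: Bystander: steel screw in the rack's other place, same collar, but a round knob head 22 mm in diameter, and only 50 mm long below the collar (the long one 80 mm). Origin: centre of its collar's underside, z up.
- screw_rack: White plastic rack fixed to the worktop, 60 (x) by 180 (y) by 95 mm high. Two 31 mm holes in its 8 mm top plate at y = +50 and -50 mm carry the screws by their collars; either screw may be in either hole. Lift a screw straight up: 85 mm clears the plate, 125 mm the other screw's head. Origin: centre of its underside.
- reaction_block: Aluminium block fixed to the worktop, 76 (x) by 130 (y) by 95 mm high, on a dark base plate 100 by 154 mm. Four 17 mm vial holes near its corners are not used; the wide well is in its middle. Origin: centre of its underside, z up, y along the long side, as is the line engraved at the well's rim.
- well_mouth (a point): Centre of the well's mouth, on the block's top face 95 mm above the worktop; axes as the block's. The well is upright, 31 mm in diameter, chamfer 3 mm. In the end the screw's collar lies on this face, its origin here.
- well_lip (a point): Centre of the lip, 58 mm down the well (17 mm bore). Lugs on it: collar 17 mm above the block. Two opposite 12.5 mm gaps in it let the lugs through: the two thread starts. Their line, which cannot be seen, lies anywhere within 26 degrees either side of the block's y axis. With the bar within about 12 degrees of it, light pressure lets the screw drop 13 mm, collar then 4 mm above the block.
- thread_bottom (a point): Level of the lugs' undersides when home, 75 mm below the mouth. From the drop the screw must turn clockwise (seen from above) about 75 degrees, sinking 4 mm, to bring the collar down; stop at about 105 degrees. Play up and down about 2 mm; it sinks only if pressed (about 5 N). Anticlockwise it stops after some 20 degrees. Let go, it stays put and may be regripped.
- white_bottle: Bystander: white plastic bottle with screw cap, 44 mm in diameter, 88 mm high, loose. Origin: centre of its underside.
- small_beaker: Bystander: clear beaker, 60 mm in diameter, 70 mm high, loose. Origin: centre of its underside.
- timer: Bystander: small pale bench timer, 43 x 66 x 56 mm, loose. Origin: centre of its underside.
Things that resemble listed ones, but are neither listed nor needed, are in the scene too. What is shaped like the long_screw but purple is not meant.

How it is judged (in metres and radians):
On the way, in this order (a step that is already met when the one before it is completed fails the run):
1. the long screw has dropped into the start of its thread: upright in the well, its collar no more than 6.5 mm above the block (z of long_screw in the frame of well_mouth below 0.0065 m and horizontal distance between long_screw and well_mouth below 0.003 m and angle between long_screw's own z axis and vertical below 0.05 rad), for 0.1 s.
2. the long screw is screwed home: its collar within 1.5 mm of the block's top (z of long_screw in the frame of well_mouth below 0.0015 m and horizontal distance between long_screw and well_mouth below 0.003 m and angle between long_screw's own z axis and vertical below 0.05 rad), for 0.2 s.
At the end, for the whole second after the job is handed in: The long screw is in the well with its collar no more than 1.5 mm above the block's top, within 3 mm of the well's centre, within 3 degrees of upright, at rest and released; the short screw is still upright in its rack place (moved less than 10 mm) (all of step 2 and z of long_screw in the frame of well_mouth above -0.002 m and linear speed of long_screw below 0.02 m/s and contact force between the fingers and long_screw below 0.1 N and distance of short_screw from where it was at the start of the episode below 0.01 m and angle between short_screw's own z axis and vertical below 0.1 rad); the robot touches nothing.
It fails at once if the short screw is taken from its place or pushed about (moved more than 10 mm) (distance of short_screw from where it was at the start of the episode above 0.01 m).
It fails at once if the white bottle is disturbed (moved more than 15 mm) (distance of white_bottle from where it was at the start of the episode above 0.015 m).
It fails at once if the small beaker is disturbed (moved more than 15 mm) (distance of small_beaker from where it was at the start of the episode above 0.015 m).
It fails at once if the timer is disturbed (moved more than 15 mm) (distance of timer from where it was at the start of the episode above 0.015 m).
It fails at once if the long screw is forced against the block (more than 80 N) (contact force between long_screw and reaction_block above 80 N).
It also fails if it takes over 64 s, if anything falls off the work surface, if the arm or the gripper's body presses on something with over 40 N, if the wrist force passes 120 N, or if a joint passes its speed limit or range.

ROBOT

A 6-joint arm with a two-finger parallel gripper is mounted at the origin on the work surface; the furniture and walls round the work are solid. World frame = base frame: x ahead of the robot, y to its left, z up, the work surface at z = 0. Lengths are in mm, angles in rad, forces in N, time in s.
With the tool pointing down it reaches from about 275 to 825 mm from the base axis. Payload 5.2 kg.
Tool frame: the origin (TCP) lies on the centre line of the jaws, within the pads' length; the fingertips stand 14 mm ahead of it and the grasp point (between the pads) lies 5 mm behind it (manip.tip_reach is the distance from the TCP to the fingertips, in mm); z points along the fingers, y is the line along which they close (so a half turn about z gives the same grasp; the last joint's range is limited). The gripper opens to 93 mm and grips with 3 to 60 N. Pads are 15 mm wide; open, the fingers measure 128 mm over their backs; the gripper's body (75 mm by 188 mm) begins 65 mm behind the grasp point.
Start: joints at [-1.481, 0.259, 1.535, -0, 1.348, -0.203], TCP at [158.77, -526.59, 211.153] pointing down, gripper open.
Joint ranges: [-3.14, 3.14], [-0.91, 2.08], [0.19, 2.58], [-1.22, 4.36], [0.22, 2.71], [-3.12, 3.12]. Speed limits (rad/s): [2.57, 2.57, 3.14, 3.14, 3.14, 3.14].

INTERFACE

Orientations are given as a rotation vector (axis times angle).
In Python, from rig import manip, vision gives the robot as it stands. The module is installed in compiled form; this text tells all that it offers. Calls block until the motion is done:
- manip.goto(position, orientation): joint-space move of the TCP to a pose.
- manip.move_linear(position, rot=None, speed=150, force_limit=None): straight line of the TCP; rot=None keeps the orientation; speed is the mean speed in mm/s. With force_limit (N) it stops when the force on the tool has changed by that much, and returns True; else False.
- manip.move_joints(angles): joint-space move.
- manip.open_gripper() and manip.close_gripper(): open the fingers fully, or close them until they stop; the grip force is fixed at half the most.
- manip.pause(seconds).
- manip.ik(position, orientation): joint angles nearest the present ones, or None.
- manip.sense(): the state.
- vision.camera(name): name is "scene" or "top" or "wrist"; returns the picture (400x640x3 uint8, red, green, blue); there is no depth.
- vision.camera_params(name): a dict with "fx", "fy", "cx", "cy" (pixels), "origin" and "rotation" of the camera in the world. Camera axes: x right, y up, looking along -z (the intrinsics and any distortion apply to the point x, -y, -z); pixel columns grow to the right and rows downward; lengths in mm; the calibration is good to about 2 mm. A picture is of the moment at which its call begins: read the wrist's pose just before it. camera_params takes no time and is no camera call; for the wrist camera it gives the pose at the moment of the call.
A pose or a line that the arm cannot do raises manip.IKError and nothing moves.
- manip.close_job(): hands the job in; it is judged then, once.
The state is a dict: "clock": time; "joint_pos": joint angles; "joint_velocities": joint speeds; "tau": joint torques, N m; "position": TCP position; "ee_rot": TCP orientation; "force": force on the tool from outside, world axes, zero at the start; "torque": the same for the moment, N m; "gripper_width": opening from 0.0 (shut) to 1.0 (fully open); "finger_force": force on a finger pad.
Only numpy, scipy, OpenCV 4.12 (cv2) and the standard library are available. Lean on these libraries where they do the work, as an engineer would, in place of code of your own. Each camera call takes 0.05 s, during which the arm holds its last target. There are 200 camera calls.

## Working session

There is one attempt and no reset: what is moved stays moved. The work goes in short steps, each a Python script; the robot and the scene stay as the last script left them, time stands still between calls to the robot, and variables do not carry over. Pictures are saved under pics/ and viewed, at most 10 in all, crops included, and the job is handed in when it is done.

```bash
mkdir -p pics; python3 - <<'E'
from rig import manip, vision
import cv2
for n in("scene","top","wrist"):
    p=vision.camera_params(n); print(n,p)
    cv2.imwrite(f"pics/{n}0.png",vision.camera(n)[...,::-1])
s=manip.sense(); print(s)
E
```

```text
scene {'fx': 372.32905790613387, 'fy': 372.32905790613387, 'cx': 320.40633800380806, 'cy': 198.57325408850312, 'origin': array([ 786.91003026, -905.11149933,  719.1952841 ]), 'rotation': array([0.94114775, 0.16081286, 0.27954563])}
top {'fx': 401.93408174054156, 'fy': 401.93408174054156, 'cx': 314.6022172190272, 'cy': 200.0695973629972, 'origin': array([ 317.43105899,  -61.39509551, 1213.05675697]), 'rotation': array([ 0.14974383, -0.14601269, -1.59206718])}
wrist {'fx': 341.91159511636334, 'fy': 341.91159511636334, 'cx': 313.2011052347732, 'cy': 199.43240293714908, 'origin': array([ 223.9825768 , -507.1567203 ,  384.55167253]), 'rotation': array([-0.21181577,  0.16068022, -1.26974596])}
{'clock': 0.15, 'joint_pos': array([-1.48077610e+00,  2.59192755e-01,  1.53581867e+00, -1.67425137e-05,
        1.34798136e+00, -2.02782980e-01]), 'joint_velocities': array([-2.86553791e-04, -2.15240963e-03, -4.31006148e-03,  2.12815172e-05,
        5.66252792e-04, -5.34921520e-04]), 'tau': array([ 3.10745592e-03, -4.37640631e+01, -2.84234941e+01,  7.17813475e-02,
        3.80593864e-02, -9.68708309e-05]), 'position': array([ 158.73747584, -526.15724889,  210.50466884]), 'ee_rot': array([-3.10660048e+00, -4.58094664e-01, -9.82875793e-05]), 'force': array([-0.37799346, -0.3410542 ,  0.61349143]), 'torque': array([-0.0140779 ,  0.00022316,  0.02369787]), 'finger_force': 0.0, 'gripper_width': 0.9998872909763609}
```

View pics/top0.png

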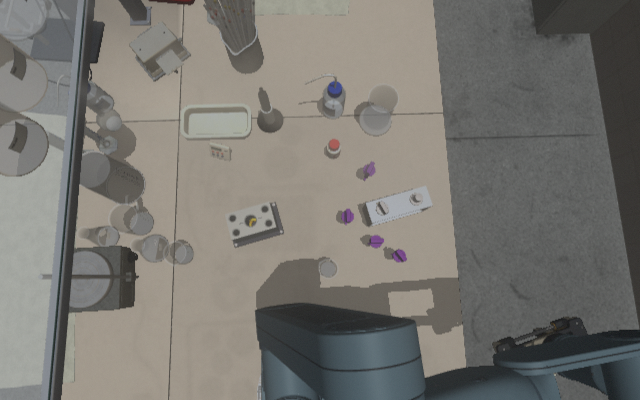

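View pics/scene0.png

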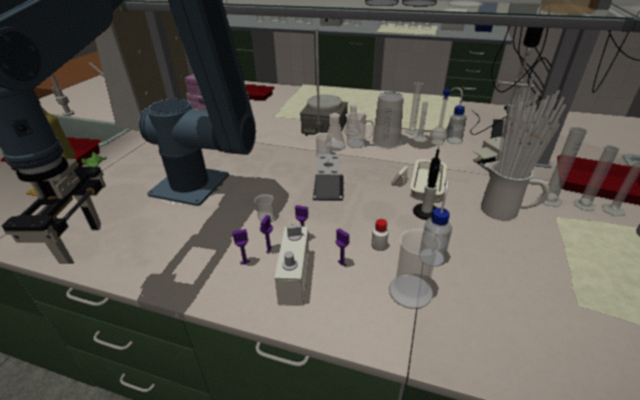

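The top view shows the rack at about (398,205) with the bar head on the left, near (383,208), and the knob near (417,199). The block is at (254,222), purple decoys stand around the rack, the beaker is at (328,268), the bottle at (334,147) and the timer at (220,152). I'll enlarge the middle.

```bash
cat > h.py <<'E'
from rig import manip, vision
import numpy as np, cv2
from scipy.spatial.transform import Rotation as R
def w(p,px,z):
    px=np.atleast_2d(px).astype(float)
    d=np.c_[(px[:,0]-p["cx"])/p["fx"],-(px[:,1]-p["cy"])/p["fy"],-np.ones(len(px))]
    d=R.from_rotvec(p["rotation"]).apply(d); o=p["origin"]
    return o+d*((z-o[2])/d[:,2])[:,None]
def proj(p,X):
    c=R.from_rotvec(p["rotation"]).inv().apply(np.atleast_2d(X)-p["origin"])
    return np.c_[p["cx"]-p["fx"]*c[:,0]/c[:,2],p["cy"]+p["fy"]*c[:,1]/c[:,2]]
def down(a): # tool pointing down, closing axis (tool y) at world angle a
    y=np.array([np.cos(a),np.sin(a),0]);z=np.array([0,0,-1.]);x=np.cross(y,z)
    return R.from_matrix(np.c_[x,y,z]).as_rotvec()
E
python3 - <<'E'
from h import *
p=vision.camera_params("top")
I=cv2.imread("pics/top0.png")
cv2.imwrite("pics/topcrop.png",cv2.resize(I[135:285,205:445],None,fx=3.3,fy=3.3,interpolation=cv2.INTER_CUBIC))
np.set_printoptions(precision=1,suppress=True)
print(w(p,[[383,208],[417,199]],130)); print(w(p,[[252,219]],95)); print(w(p,[[254,222]],0))
print(w(p,[[348,217],[376,241],[399,256],[370,170]],60)); print(w(p,[[328,268],[334,147]],70))
E
```

```text
[[ 496.1 -247.6  130. ]
 [ 518.6 -342.1  130. ]]
[[480.4 115.6  95. ]]
[[484.8 124.6   0. ]]
[[ 483.9 -156.9   60. ]
 [ 412.5 -234.1   60. ]
 [ 368.2 -297.1   60. ]
 [ 622.6 -227.8   60. ]]
[[ 339.7  -94.    70. ]
 [ 693.2 -123.2   70. ]]
```

View pics/topcrop.png

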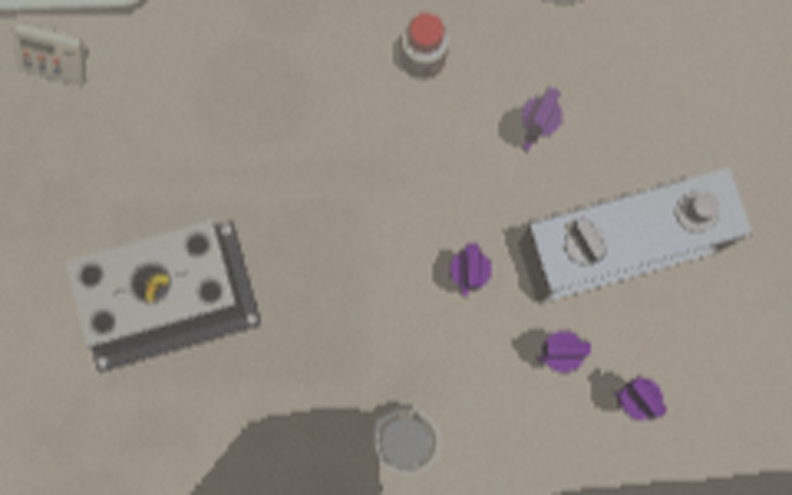

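```bash
python3 - <<'E'
from h import *
np.set_printoptions(precision=2,suppress=True)
s=manip.sense(); p=vision.camera_params("wrist")
Rt=R.from_rotvec(s["ee_rot"]); o=Rt.inv().apply(p["origin"]-s["position"]); v=Rt.inv().apply(R.from_rotvec(p["rotation"]).apply([0,0,-1]))
print("cam in tool",o,v)
for c,n in (((496,-247,120),"rack1"),((480,118,95),"block1")):
    for a in (np.radians(103-90),):
        rot=down(a); T=R.from_rotvec(rot)
        # place TCP at height 260, so that camera axis passes through c
        k=(c[2]-260-T.apply(o)[2])/T.apply(v)[2]
        off=T.apply(o)+k*T.apply(v)
        pos=np.array([c[0]-off[0],c[1]-off[1],260.])
        print(n,pos,manip.ik(pos,rot))
        manip.goto(pos,rot); manip.pause(.2)
        p=vision.camera_params("wrist"); I=vision.camera("wrist")
        np.savez(n,**p); cv2.imwrite(f"pics/{n}.png",I[...,::-1])
        print(manip.sense()["clock"],manip.sense()["joint_pos"],w(p,[[320,200]],c[2]))
E
```

```text
cam in tool [  67.99    0.44 -174.13] [-0.25 -0.    0.97]
rack1 [ 493.16 -235.61  260.  ] [-0.65  0.22  1.46 -0.    1.46 -0.88]
2.0333 [-0.65  0.22  1.46 -0.    1.46 -0.88] [[ 501.96 -247.15  120.  ]]
block1 [475.75 135.58 260.  ] [ 0.05  0.13  1.58 -0.    1.43 -0.18]
3.675 [ 0.05  0.13  1.58 -0.    1.43 -0.18] [[487.35 117.84  95.  ]]
```

View pics/rack1.png

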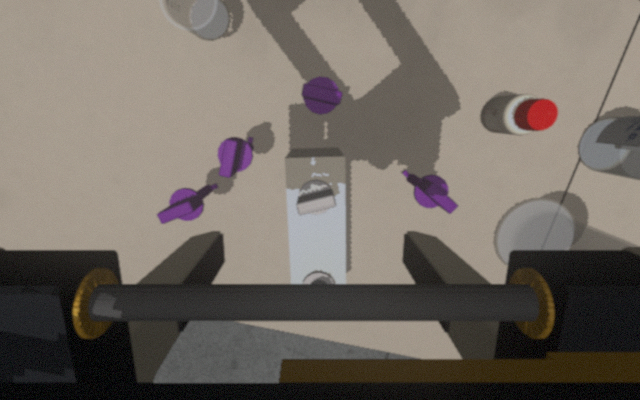

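View pics/block1.png

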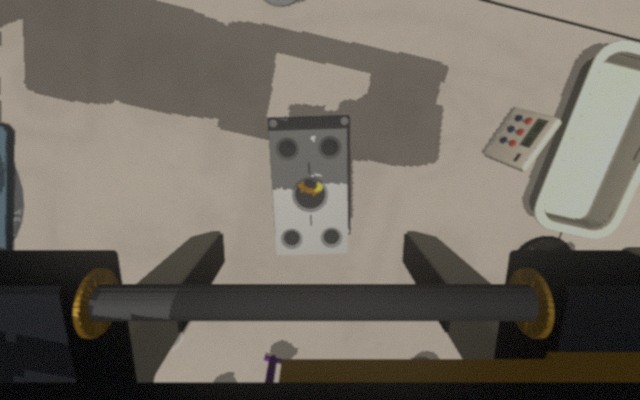

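The rack picture shows the bar head near (317,203) on the rack and the knob hidden by the gripper. In the block picture the well is at about (310,193), with engraved lines above and below it. I'll enlarge both side by side.

```bash
python3 - <<'E'
from h import *
a=cv2.imread("pics/rack1.png")[170:230,277:357]; b=cv2.imread("pics/block1.png")[125:265,265:355]
A=cv2.resize(a,None,fx=5,fy=5,interpolation=cv2.INTER_CUBIC); B=cv2.resize(b,None,fx=4,fy=4,interpolation=cv2.INTER_CUBIC)
C=np.zeros((560,400+360,3),np.uint8); C[:300,:400]=A; C[:560,400:]=B
cv2.imwrite("pics/crop2.png",cv2.convertScaleAbs(C,alpha=1.3))
E
```

```text
(no output)
```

View pics/crop2.png

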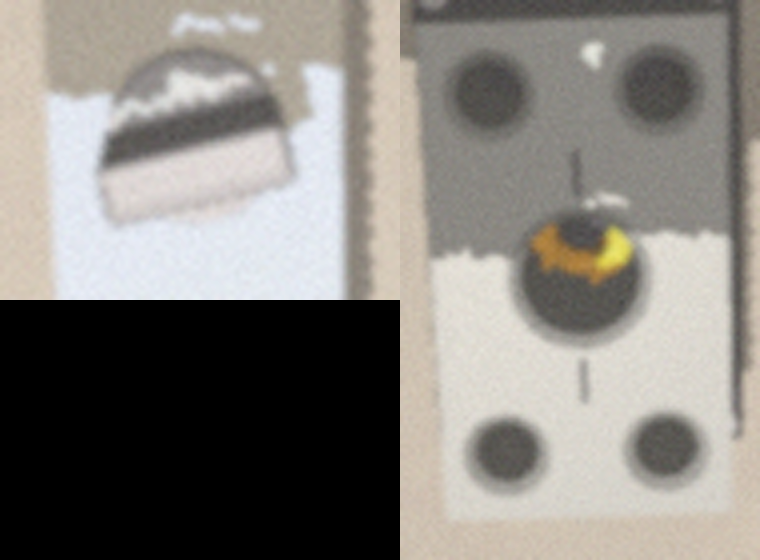

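The crop shows the bar's top face with corners at crop (100,172), (290,128), (295,178) and (112,225). The well's mouth is centred at crop (581,280), the engraved line runs from (576,150) to (587,402), and the yellow is the brass lip inside. Computing poses.

```bash
python3 - <<'E'
from h import *
np.set_printoptions(precision=2,suppress=True)
pr=dict(np.load("rack1.npz")); pb=dict(np.load("block1.npz")); pt=vision.camera_params("top")
ca=lambda q:(np.array(q)+.5)/5-.5+[277,170]
cb=lambda q:(np.array(q)-[400,0]+.5)/4-.5+[265,125]
ct=lambda q:(np.array(q)+.5)/3.3-.5+[205,135]
ang=lambda d:np.degrees(np.arctan2(d[1],d[0]))%180
B=w(pr,ca([[100,172],[290,128],[295,178],[112,225]]),130)
print("bar",B.mean(0),ang(B[1]-B[0]),ang(B[2]-B[3]),np.linalg.norm(B[1]-B[0]),np.linalg.norm(B[2]-B[3]),np.linalg.norm(B[0]-B[3]))
print("bar top cam",w(pt,ct([586,241]),130))
# rack edges left/right in crop at z=95
E1=w(pr,ca([[48,100],[58,299]]),95);E2=w(pr,ca([[345,80],[345,299]]),95);print("rack edges",ang(E1[1]-E1[0]),ang(E2[1]-E2[0]))
print("well",w(pb,cb([581,280]),95), w(pt,ct([151,284]),95))
L=w(pb,cb([[576,150],[587,402]]),95);V=w(pb,cb([[489,92],[659,88],[506,452],[666,447]]),95)
print("line",ang(L[1]-L[0]),"vials",V,V.mean(0),ang(V[2]-V[0]),ang(V[3]-V[1]),ang(V[1]-V[0]))
E
```

```text
bar [ 499.   -249.89  130.  ] 26.40176337472112 27.920819376319784 35.80833103573525 34.9736285160704 10.383808818378412
bar top cam [[ 496.99 -245.57  130.  ]]
rack edges 104.65595277901114 104.27514847161184
well [[476.   121.02  95.  ]] [[475.65 120.09  95.  ]]
line 105.25943947395653 vials [[443.37 162.33  95.  ]
 [483.93 172.67  95.  ]
 [467.09  71.26  95.  ]
 [507.77  82.06  95.  ]] [475.54 122.08  95.  ] 104.60102451845056 104.74387927337176 14.299752105179625
```

```bash
python3 - <<'E'
from h import *
np.set_printoptions(precision=3,suppress=True)
x,y=498.5,-248.5; rot=down(np.radians(27.2-90))
print(manip.ik([x,y,200],rot))
manip.goto([x,y,185],rot)
print("hit",manip.move_linear([x,y,117.5],speed=80,force_limit=8))
s=manip.sense();print(s["position"],s["force"])
manip.close_gripper(); manip.pause(.3)
s=manip.sense();print(s["position"],s["gripper_width"],s["finger_force"],s["force"],s["torque"],s["clock"])
p=vision.camera_params("wrist");cv2.imwrite("pics/grip.png",vision.camera("wrist")[...,::-1])
print(manip.move_linear([x,y,245],speed=80,force_limit=12))
s=manip.sense();print(s["position"],s["gripper_width"],s["force"],s["torque"],s["clock"])
wx,wy=475.7,121.3; rot=down(np.radians(104.7+22-90))
manip.goto([wx,wy,245],rot); manip.pause(.3)
s=manip.sense();print(s["position"],s["joint_pos"],s["gripper_width"],s["force"],s["torque"],s["clock"])
for n in("wrist","scene","top"): cv2.imwrite(f"pics/held_{n}.png",vision.camera(n)[...,::-1])
S=cv2.imread("pics/held_scene.png")
u=proj(vision.camera_params("scene"),[wx,wy,150])[0].astype(int);print(u)
a=cv2.resize(S[u[1]-60:u[1]+60,u[0]-50:u[0]+50],None,fx=4.5,fy=4.5,interpolation=cv2.INTER_CUBIC)
b=cv2.imread("pics/held_wrist.png")[150:330,220:400]
C=np.zeros((540,800,3),np.uint8);C[:,:450]=a;b=cv2.resize(b,(350,350));C[:350,450:]=b
cv2.imwrite("pics/crop3.png",C)
E
```

```text
[-0.663  0.279  1.536  0.     1.327  0.433]
hit False
[ 498.91  -248.778  118.034] [-0.578  0.16  -0.15 ]
[ 498.575 -248.61   117.54 ] 0.12207861053397477 29.990007877349854 [ 0.163 -0.649 -0.966] [-0.146 -0.155  0.019] 7.6667
False
[ 498.252 -248.372  244.418] 0.12203114982239623 [-0.212 -0.623 -1.235] [0.029 0.026 0.015] 9.4583
[475.962 120.638 244.901] [ 0.021  0.13   1.613 -0.     1.399 -0.618] 0.12506911431966575 [-0.535  0.35  -1.618] [ 0.007 -0.101  0.028] 11.1417
[328 149]
```

View pics/crop3.png

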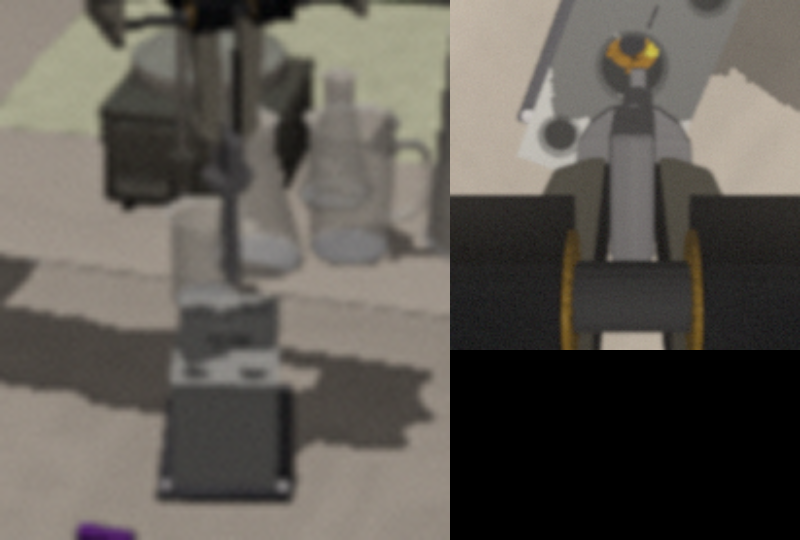

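The held view shows the screw hanging upright in the pads, with collar, shank and nose visible over the well. I'll overlay the predicted zero-offset collar, bar end and well circle to read the slip along the bar and the well error.

```bash
python3 - <<'E'
from h import *
np.set_printoptions(precision=2,suppress=True)
I=cv2.imread("pics/held_wrist.png"); p=vision.camera_params("wrist")
x0,y0,f=270,155,7
C=cv2.resize(I[y0:y0+80,x0:x0+110],None,fx=f,fy=f,interpolation=cv2.INTER_CUBIC)
C=cv2.convertScaleAbs(C,alpha=1.4)
t=np.linspace(0,2*np.pi,73); c=np.array([475.7,121.3]); zc=244.6-22.5
th=np.radians(126.7); u=np.array([np.cos(th),np.sin(th)]);v=np.array([-u[1],u[0]])
def dr(X,col,closed=False):
    q=((proj(p,X)-[x0,y0]+.5)*f-.5).round().astype(int); cv2.polylines(C,[q.reshape(-1,1,2)],closed,col,1)
circ=lambda r,z:np.c_[c[0]+r*np.cos(t),c[1]+r*np.sin(t),z+0*t]
dr(circ(18,zc),(0,0,255));dr(circ(18,zc+5),(0,255,0));dr(circ(15.5,95),(255,255,0));dr(circ(18.5,95),(255,0,255))
for z,col in((zc+5,(0,255,255)),(zc+35,(255,128,0))):
    dr(np.array([[*(c+a*18*u+b*6*v),z] for a,b in((1,1),(1,-1),(-1,-1),(-1,1))]),col,True)
print(proj(p,[[*c,zc-80],[*(c+13*u),zc-75],[*(c-13*u),zc-75]]))
dr(np.array([[*(c+d),zc-80] for d in(2*u,-2*u)]),(255,255,255));dr(np.array([[*(c+d),zc-80] for d in(2*v,-2*v)]),(255,255,255))
cv2.imwrite("pics/ov.png",C)
E
```

```text
[[313.11 196.01]
 [313.11 181.85]
 [313.1  212.68]]
```

View pics/ov.png

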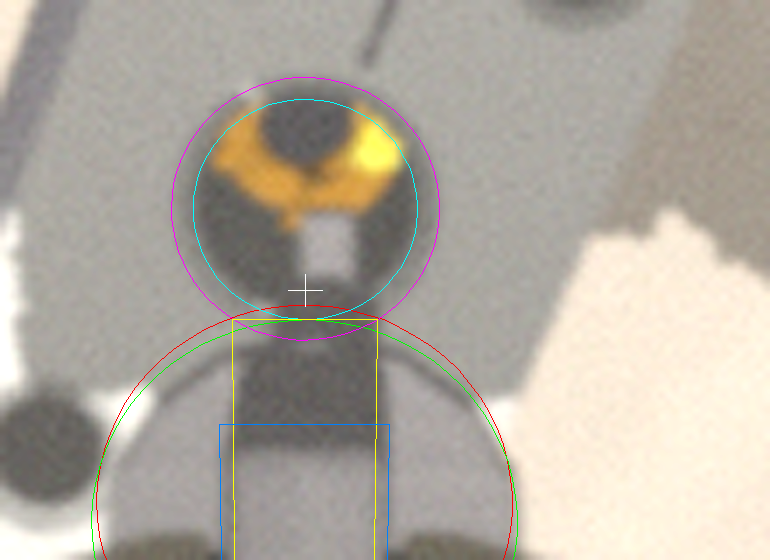

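The overlay shows the well prediction fits. The held screw sits about 2.1 mm towards −u along the bar: the bar end is at y≈347 against a predicted 319, and its top edge at 445 against 424. The nose leans about 2 mm sideways (lug centre x≈328 against 305). I'll compensate for both and descend under force guard.

```bash
cat >> h.py <<'E'
np.set_printoptions(precision=2,suppress=True)
C0=np.array([475.7,121.3])
def pose(z,deg,c=C0,off=2.1,tilt=0.02):
    th=np.radians(deg); u=np.array([np.cos(th),np.sin(th),0])
    rot=(R.from_rotvec(tilt*u)*R.from_rotvec(down(th-np.pi/2))).as_rotvec()
    return [c[0]+off*u[0],c[1]+off*u[1],z],rot
def st(tag=""):
    s=manip.sense(); print(tag,s["position"],"F",s["force"],"T",s["torque"],"w %.3f t %.1f"%(s["gripper_width"],s["clock"])); return s
E
python3 - <<'E'
from h import *
d=126.7
p,r=pose(200,d); manip.move_linear(p,r,speed=100); st("above")
p,r=pose(180,d); print(manip.move_linear(p,r,speed=30,force_limit=6)); st("mouth")
p,r=pose(142,d); h=manip.move_linear(p,r,speed=30,force_limit=6); print(h); st("142")
if not h:
    p,r=pose(118,d); h=manip.move_linear(p,r,speed=15,force_limit=6); print(h); manip.pause(.1); st("lip?")
E
```

```text
above [474.61 123.03 200.1 ] F [-0.29  0.18 -0.72] T [ 0.05 -0.11  0.04] w 0.119 t 11.9
False
mouth [474.54 123.   180.05] F [-0.18  0.12 -0.88] T [-0.01 -0.1  -0.05] w 0.125 t 12.7
False
142 [474.61 122.98 142.21] F [ 0.69  0.46 -1.63] T [ 0.02 -0.14  0.04] w 0.119 t 14.1
True
lip? [474.82 122.98 133.98] F [-0.33  0.78  3.99] T [-0.01 -0.06 -0.03] w 0.121 t 15.0
```

The screw is in the well and resting on the lip at the expected height. Next I search clockwise with light presses.

```bash
python3 - <<'E'
from h import *
d=126.7
while d>74:
    d-=8
    p,r=pose(135.5,d); manip.move_linear(p,r,speed=20)
    p,r=pose(121.5,d); h=manip.move_linear(p,r,speed=20,force_limit=7); s=st(f"{d:.1f} {h}")
    if s["position"][2]<128: break
manip.pause(.2); st("end")
E
```

```text
118.7 True [475.11 123.15 133.9 ] F [-0.76 -0.27  4.97] T [-0.04  0.01  0.01] w 0.122 t 15.6
110.7 True [475.3  123.32 133.6 ] F [-0.98  0.39  5.13] T [ 0.01 -0.02  0.04] w 0.121 t 16.2
102.7 False [475.01 123.34 121.27] F [-0.74  0.1  -2.62] T [-0.06 -0.11 -0.02] w 0.125 t 17.3
end [475.05 123.34 121.36] F [-0.06  0.31 -1.79] T [-0.12  0.04 -0.04] w 0.124 t 17.5
```

It dropped at a bar angle of 102.7°, collar about 4 mm up. Now I screw clockwise in small steps with light pressing.

```bash
python3 - <<'E'
from h import *
d=102.7
p,r=pose(119.5,d); print(manip.move_linear(p,r,speed=8,force_limit=5)); z=st("press")["position"][2]
d0=d
while d>d0-100:
    d-=7
    p,r=pose(z,d); manip.move_linear(p,r,speed=8)
    t1=manip.sense()
    p,r=pose(z-2,d); h=manip.move_linear(p,r,speed=8,force_limit=6); s=st(f"{d:.1f} {h} preTz {t1['torque'][2]:.2f} Fz {t1['force'][2]:.1f}")
    z=max(s["position"][2],117.0)
    if abs(s["torque"][2])>1 or np.linalg.norm(s["force"])>25 or s["position"][2]<117.6 : break
E
```

```text
True
press [475.23 123.33 121.01] F [-0.14 -0.71  6.14] T [-0.04 -0.    0.03] w 0.123 t 17.7
95.7 True preTz -0.05 Fz 1.0 [476.1  123.45 121.04] F [-0.88  0.09  5.21] T [ 0.04  0.08 -0.04] w 0.123 t 18.3
88.7 True preTz -0.05 Fz 1.1 [476.38 123.43 121.02] F [-0.95 -0.79  5.37] T [-0.06  0.01 -0.05] w 0.119 t 18.8
81.7 True preTz -0.07 Fz 1.6 [476.59 123.44 121.  ] F [-0.09 -0.22  5.28] T [-0.04  0.05 -0.01] w 0.125 t 19.3
74.7 True preTz -0.00 Fz 1.6 [476.84 123.41 120.94] F [-1.08  0.37  4.57] T [-0.01  0.08 -0.04] w 0.123 t 19.8
67.7 True preTz 0.04 Fz 1.9 [477.43 123.53 120.76] F [ 0.33 -0.4   3.86] T [ 0.06 -0.05 -0.01] w 0.121 t 20.2
60.7 True preTz 0.01 Fz 3.6 [477.6  123.32 120.63] F [-0.79 -0.18  5.73] T [-0.    0.    0.01] w 0.124 t 20.8
53.7 True preTz 0.05 Fz 3.1 [477.76 123.18 120.15] F [0.77 0.9  4.88] T [-0.02 -0.06 -0.03] w 0.122 t 21.3
46.7 True preTz -0.03 Fz -0.6 [477.46 123.04 119.26] F [ 0.77 -0.16  4.89] T [ 0.04  0.02 -0.02] w 0.127 t 21.8
39.7 True preTz 0.01 Fz 1.7 [478.18 122.83 118.73] F [0.05 0.33 4.73] T [0.04 0.01 0.01] w 0.124 t 22.3
32.7 True preTz -0.01 Fz 1.0 [478.04 122.65 118.3 ] F [-0.8   0.59  5.08] T [0.09 0.07 0.  ] w 0.121 t 22.8
25.7 True preTz -0.05 Fz 2.4 [478.59 122.37 117.92] F [ 0.21 -0.32  4.45] T [ 0.02  0.02 -0.02] w 0.123 t 23.3
18.7 True preTz -0.02 Fz 1.4 [478.42 122.1  117.34] F [-0.32  0.72  4.41] T [-0.02  0.03  0.02] w 0.122 t 23.8
```

```bash
python3 - <<'E'
from h import *
d=18.7; z=117.3
for i in range(6):
    d-=5
    p,r=pose(z,d); manip.move_linear(p,r,speed=8); manip.pause(.1)
    t1=manip.sense()
    p,r=pose(z-2,d); h=manip.move_linear(p,r,speed=8,force_limit=6); s=st(f"{d:.1f} {h} preTz {t1['torque'][2]:.2f} Fz {t1['force'][2]:.1f}")
    z=s["position"][2]
    if abs(t1["torque"][2])>.3 or abs(s["torque"][2])>.3: break
E
```

```text
13.7 True preTz -0.01 Fz 2.8 [478.44 121.76 117.29] F [1.18 0.66 3.16] T [ 0.   -0.06 -0.02] w 0.121 t 24.4
8.7 True preTz 0.02 Fz 2.8 [478.08 121.25 117.12] F [ 0.7  -0.87  3.95] T [-0.06  0.1  -0.  ] w 0.124 t 24.9
3.7 True preTz -0.04 Fz 3.1 [477.75 121.52 117.12] F [-0.45 -0.41  4.04] T [ 0.03  0.18 -0.05] w 0.120 t 25.5
-1.3 True preTz -0.05 Fz 3.6 [477.76 121.42 117.11] F [0.03 0.25 4.61] T [-0.03  0.2  -0.03] w 0.122 t 26.0
-6.3 True preTz 0.02 Fz 4.0 [477.8  121.16 117.1 ] F [-0.57 -0.29  4.17] T [ 0.03  0.14 -0.07] w 0.123 t 26.6
-11.3 True preTz -0.02 Fz 4.0 [477.85 120.91 117.11] F [-0.86  0.2   4.67] T [0.1  0.08 0.02] w 0.126 t 27.2
```

Height flattened at 117.1, the flush level. Releasing, backing off and checking from a raised pose.

```bash
python3 - <<'E'
from h import *
d=-11.3
p,r=pose(117.2,d); manip.move_linear(p,r,speed=8); manip.pause(.2); st("hold")
manip.open_gripper(); manip.pause(.3); s=st("open")
p,r=pose(160,d); print(manip.move_linear(p,r,speed=50))
# look at it with the wrist camera from above
rot=down(np.radians(13)); manip.goto([475.75,135.58,260],rot); manip.pause(.2)
p=vision.camera_params("wrist"); I=vision.camera("wrist")[...,::-1]; st("up")
x0,y0,f=255,105,5
C=cv2.convertScaleAbs(cv2.resize(I[y0:y0+120,x0:x0+110],None,fx=f,fy=f,interpolation=cv2.INTER_CUBIC),alpha=1.3)
t=np.linspace(0,2*np.pi,73); th=np.radians(d);u=np.array([np.cos(th),np.sin(th)]);v=np.array([-u[1],u[0]])
def dr(X,col):
    cv2.polylines(C,[((proj(p,X)-[x0,y0]+.5)*f-.5).round().astype(int).reshape(-1,1,2)],True,col,1)
for z,col in((95,(0,0,255)),(100,(0,255,0))): dr(np.c_[C0[0]+18*np.cos(t),C0[1]+18*np.sin(t),z+0*t],col)
dr(np.array([[*(C0+a*18*u+b*6*v),130] for a,b in((1,1),(1,-1),(-1,-1),(-1,1))]),(255,128,0))
cv2.imwrite("pics/final.png",C)
E
```

```text
hold [477.81 120.88 117.15] F [0.88 0.19 1.77] T [ 0.14 -0.12 -0.03] w 0.124 t 27.6
open [477.79 120.9  117.2 ] F [-0.14 -0.6  -0.89] T [ 0.01  0.02 -0.02] w 0.998 t 29.2
False
up [475.68 135.57 259.85] F [ 0.3  0.6 -1.2] T [-0.03 -0.1   0.05] w 1.000 t 32.2
```

View pics/final.png

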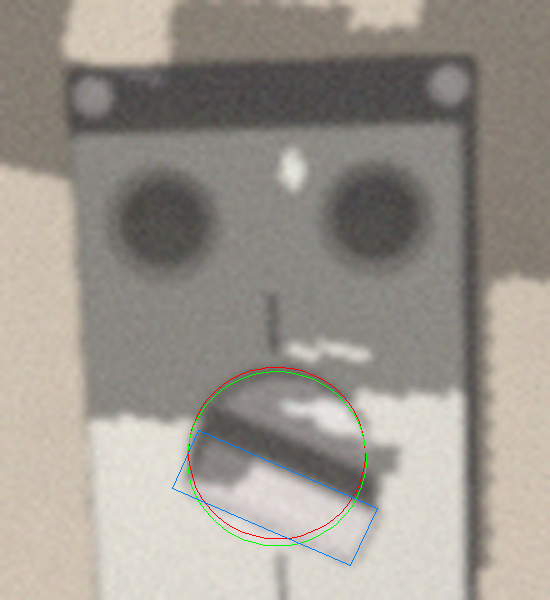

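The final view shows the screw upright in the well. Its collar outline (apex near (277,372)) matches the predicted flush circle, and the measured sink from the lip was 16.9 mm out of 17. Handing in.

```bash
python3 -c "
from rig import manip
print(manip.close_job())"
```

```text
the job is handed in; nothing more can be done
None
```

The long screw is in the well, screwed down and let go, and the job is handed in. Its collar sank 16.9 mm of the expected 17 mm from the lip, so it sits flush by my measurement; no verdict came back. The clock stood at about 32 s of the 64 s allowed. I saw no contact with the short screw, bottle, beaker or timer, but took no final picture of them.

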